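# Put the spindle tooling away in its fitted holder blocks

## Task

The cutter change on the spindle moulder is finished: put the loose tooling away in its plywood holder blocks. The grooving cutter goes flat in the square green-lined pocket (lay it in, do not drop it, its carbide edges chip), the ball-bearing guide ring flat in the round red-lined pocket, and the black hex key home in the L-shaped groove cut to its outline. The two steel spacer rings go over the peg, the thick one flat on the base and the thin one on top of it.

Things in the scene. Friction and masses are not known exactly. Their poses are not given: they have to be found in the camera images.
- grooving_cutter: Loose. Silver aluminium grooving-cutter block, squarish with rounded corners, 70 x 70 mm over its flat sides (78 over the corners), 34 mm high, about 0.6 kg; its bore does not take a finger. Lies flat. Origin: centre of the underside; x and y are square to the flat sides: grasp it across x or y from above, fingertips in the upper 20 mm.
- guide_bearing: Loose. Bright ball-bearing guide ring with a red seal ring on top, outside diameter 62 mm, 16 mm high; its bore does not take a finger. Lies flat. Origin: centre of the underside, z up. Grasp it across the rim from outside.
- thick_ring: Loose. Large grey ground-steel spacer ring, outside diameter 60 mm, 20 mm high, bore 30 mm (faceted inside: 27.5 mm clear). Lies flat. Origin: centre of the underside, z up.
- thin_ring: Loose. Small thin grey ground-steel spacer ring, outside diameter 50 mm, 10 mm high, bore 30 mm (faceted inside: 27.5 mm clear). Lies flat. Origin: centre of the underside, z up.
- hex_key: Loose. Black L-shaped hex key, 10 mm thick, 56 x 176 mm overall, lying flat. Origin: centre of that outline, at the underside. Its long arm runs along y over the full 176 mm, centre line x = -21.5 mm, up to 13 mm wide; the short arm runs from the +y end (centre line y = +82 mm) to x = +28 mm. Grasp the long arm across x, near y = 0.
- cutter_tray: Fixed plywood block, 102 x 102 x 16 mm, with one square pocket lined green, 82 x 82 mm and 8 mm deep (pocket floor at z = 8 mm), brass screws in the corners. Origin: centre of the underside, x and y along its sides. The cutter belongs in this pocket, flat on its floor, centre over centre.
- bearing_nest: Fixed plywood block, 98 x 98 x 14 mm, with one round pocket lined red, 71 mm across and 6 mm deep (pocket floor at z = 8 mm). Origin: centre of the underside, x and y along its sides. The bearing belongs in this pocket, flat on its floor, centre over centre.
- ring_post: Fixed plywood base, 84 x 84 x 12 mm, with an upright wooden peg 20 mm thick in its middle, 48 mm tall above the base: straight for 30 mm, then tapered to a 7 mm tip. Origin: centre of the base's underside, z up. The thick ring belongs over the peg flat on the base (underside at z = 12 mm), the thin ring over the peg flat on the thick one (underside at z = 32 mm).
- key_tray: Fixed plywood block 88 x 208 x 13 mm with an L-shaped groove 5 mm deep (floor at z = 8 mm): the hex key's outline plus 4 mm all round, and a finger notch as deep, right across the block from y = -24 to +24 mm. Origin: centre of the underside; axes as the hex key's (long groove on the -x side, short one at the +y end): the key is home when origins and x, y axes agree.

How it is judged:
By the outcome, as a careful person would: the job done as asked, in the order asked, and still so for the second after the job is handed in, with the robot touching nothing.
It also fails if it takes over 128 s, if anything falls off the work surface, if the arm or the gripper's body presses on something with over 40 N, if the wrist force passes 120 N, or if a joint passes its speed limit or range.

## Robot

A 6-joint arm with a two-finger parallel gripper is mounted at the origin on a cart in front of the work surface, level with it; the furniture and walls round the work are solid. World frame = base frame: x ahead of the robot, y to its left, z up, the work surface at z = 0. Lengths are in m, angles in rad, forces in N, time in s.
With the tool pointing down it reaches from about 0.275 to 0.725 m from the base axis. Payload 15.9 kg.
Tool frame: the origin (TCP) lies midway between the tips of the shut fingers; the grasp point (between the pads) lies 19 mm behind it (manip.tcp_to_grasp is the distance from the TCP to the grasp point, in m); z points along the fingers, y is the line along which they close (so a half turn about z gives the same grasp; the last joint's range is limited). The gripper opens to 85 mm and grips with 20 to 120 N. Pads are 22 mm wide; open, the fingers measure 114 mm over their backs; the gripper's body (76 mm by 85 mm) begins 54 mm behind the grasp point. The pads swing forward as they close: fully open they stand 13 mm farther back than shut.
Start: joints at [1.151, 0.213, -0.034, 1.323, 0, 1.571], TCP at [0.204, 0.457, 0.231] pointing down, gripper open.
Joint ranges: [-2.98, 2.98], [-0.74, 1.72], [-1.14, 1.35], [-2.1, 2.04], [-1.57, 1.44], [-3.14, 3.14]. Speed limits (rad/s): [1.89, 1.89, 2.39, 2.57, 3.14, 3.14].

## Interface

Orientations are given as a rotation vector (axis times angle).
In Python, from plant import manip, gripper_to, sensors, capture gives the robot as it stands. Calls block until the motion is done:
- manip.movep(position, orientation): joint-space move of the TCP to a pose.
- manip.movel(position, attitude=None, v=0.15, guard=None): straight line of the TCP; attitude=None keeps the orientation; v is the mean speed in m/s. With guard (N) it stops when the force on the tool has changed by that much, and returns True; else False.
- manip.goto_joints(angles): joint-space move.
- gripper_to(opening, f_grip=None): finger opening in m; f_grip is the grip in N (None keeps the last); returns when the fingers have stopped.
- manip.sleep(seconds).
- manip.solve_ik(position, orientation): joint angles nearest the present ones, or None.
- sensors.sense(): the state.
- capture(name): name is "scene" or "top"; returns a dict with "image" (384x512x3 uint8, blue, green, red), "z_map" (384x512 float32, m along the optical axis (not along the pixel's ray), 0 where there is no reading), "vfov" (degrees; the focal length in pixels is half the picture's height over the tangent of half this angle, whatever the lens; pixels are square), "cx", "cy" (the principal point, pixels), "D" ([k1, k2, p1, p2, k3] as OpenCV has them; the pictures are not rectified), "extrinsics" (4x4, takes a point from world to camera coordinates). Camera axes: x right, y down, z forward; pixel columns grow to the right and rows downward; lengths in m; the calibration is good to about 2 mm. A picture is of the moment at which its call begins.
A pose or a line that the arm cannot do raises manip.MotionError and nothing moves.
- manip.hand_in(): hands the job in; it is judged then, once.
The state is a dict: "time": time; "joint_pos": joint angles; "qd": joint speeds; "joint_efforts": joint torques, N m; "position": TCP position; "orientation": TCP orientation; "ft_force": force on the tool from outside, world axes, zero at the start; "moment": the same for the moment, N m; "opening": finger opening in m; "finger_force": force on a finger pad.
Only numpy, scipy, OpenCV 4.12 (cv2) and the standard library are available. Lean on these libraries where they do the work, as an engineer would, in place of code of your own. Each camera call takes 0.05 s, during which the arm holds its last target. There are 200 camera calls.

## Working session

There is one attempt and no reset: what is moved stays moved. The work goes in short steps, each a Python script; the robot and the scene stay as the last script left them, time stands still between calls to the robot, and variables do not carry over. Pictures are saved under pics/ and viewed, at most 14 in all, crops included, and the job is handed in when it is done.

```bash
ls; mkdir -p pics
python3 - <<'E'
from plant import manip, gripper_to, sensors, capture
import cv2, numpy as np, pickle
for n in ("scene","top"):
    c=capture(n); cv2.imwrite(f"pics/{n}0.png",c["image"]); pickle.dump(c,open(f"{n}0.pkl","wb"))
    print(n,c["vfov"],c["cx"],c["cy"],c["D"],np.round(c["extrinsics"],3).tolist())
print(sensors.sense())
E
```

```text
pics
scene 47.08981393510921 254.30138550093093 187.5477726362004 [-0.02865814  0.          0.          0.          0.        ] [[0.619, -0.785, 0.017, -0.32], [-0.343, -0.289, -0.894, 0.22], [0.707, 0.548, -0.448, 0.929], [0.0, 0.0, 0.0, 1.0]]
top 47.27178157893036 258.00237154205354 192.85855664108107 [0.00041716 0.         0.         0.         0.        ] [[0.008, -1.0, -0.004, -0.007], [-0.979, -0.007, -0.203, 0.515], [0.203, 0.006, -0.979, 1.227], [0.0, 0.0, 0.0, 1.0]]
{'time': 0.1, 'joint_pos': array([ 1.15102321e+00,  2.13328693e-01, -3.49478420e-02,  1.32347968e+00,
       -1.30341401e-05,  1.57080641e+00]), 'qd': array([ 0.00103942, -0.00101529,  0.00486338,  0.00185359,  0.00122253,
        0.000342  ]), 'joint_efforts': array([ 1.16851217e-03, -6.87251258e+01,  4.87803948e+01,  1.21929319e-02,
        8.84111932e-05, -2.15552956e-05]), 'position': array([0.20366723, 0.45633547, 0.23087402]), 'orientation': array([-6.54523920e-01, -3.07246224e+00,  1.47887781e-03]), 'ft_force': array([ 0.14122658, -0.30149159,  0.49895008]), 'moment': array([-0.0340304 ,  0.02153766,  0.01133612]), 'finger_force': 0.0, 'opening': 0.0852923672356445}
```

View pics/top0.png

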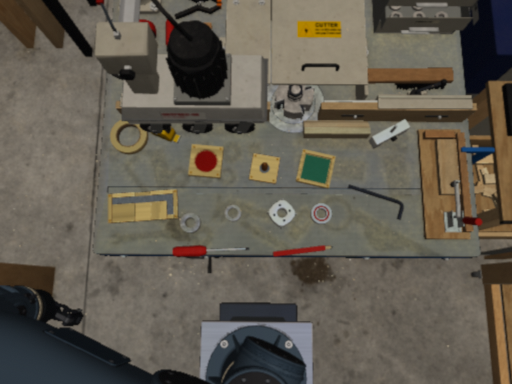

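View pics/scene0.png

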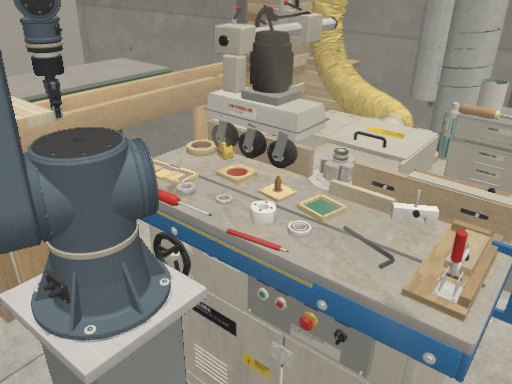

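The top view shows the blocks: red nest about (206,160), peg (265,167), green tray (316,168), key tray (143,206). The loose items are the thick ring (189,222), thin ring (233,213), cutter (281,213), bearing (321,212) and hex key (350,186) to (402,215). I'll enlarge two crops for detail.

Run:
```python
import cv2
im=cv2.imread("pics/top0.png")
cv2.imwrite("pics/c1.png",cv2.resize(im[135:240,100:260],None,fx=5,fy=5,interpolation=cv2.INTER_CUBIC))
cv2.imwrite("pics/c2.png",cv2.resize(im[135:240,255:415],None,fx=5,fy=5,interpolation=cv2.INTER_CUBIC))
```

```text
(no output)
```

View pics/c1.png

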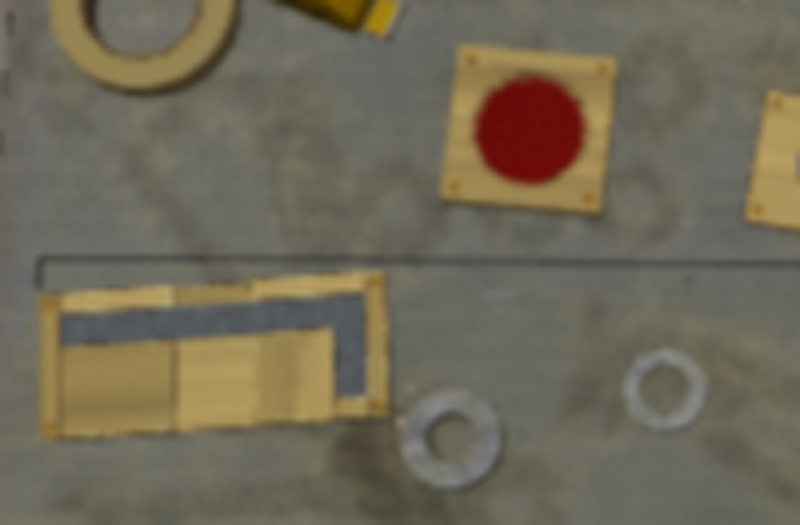

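View pics/c2.png

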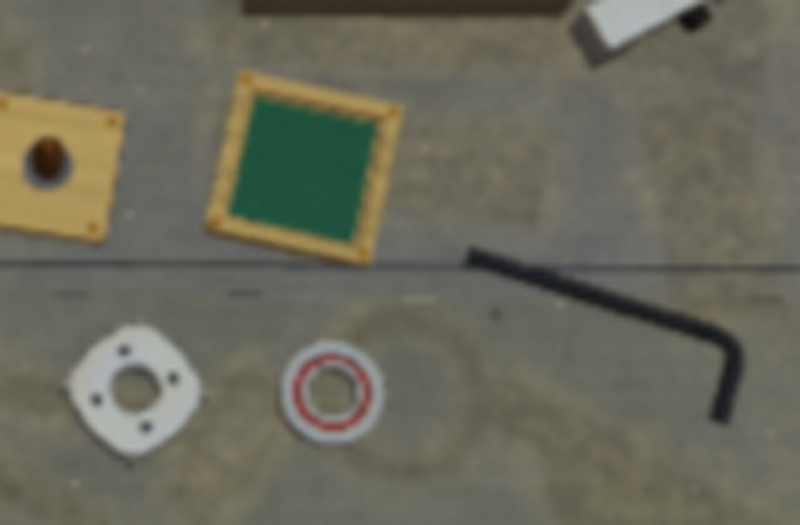

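```bash
cat > vis.py <<'E'
import numpy as np, cv2
from scipy.optimize import minimize, least_squares
def K(c):
    f=c["image"].shape[0]/2/np.tan(np.radians(c["vfov"])/2)
    return np.array([[f,0,c["cx"]],[0,f,c["cy"]],[0,0,1]])
def unproj(c,uv,z):
    n=cv2.undistortPoints(np.asarray(uv,float).reshape(-1,1,2),K(c),np.array(c["D"])).reshape(-1,2)
    E=np.array(c["extrinsics"]);R,t=E[:3,:3],E[:3,3]; C=-R.T@t
    d=np.c_[n,np.ones(len(n))]@R
    return (C+d*((z-C[2])/d[:,2])[:,None])[:,:2]
def proj(c,P):
    E=np.array(c["extrinsics"])
    return cv2.projectPoints(np.asarray(P,float).reshape(-1,1,3),cv2.Rodrigues(E[:3,:3])[0],E[:3,3],K(c),np.array(c["D"]))[0].reshape(-1,2)
def tf(p,xy):
    c,s=np.cos(p[2]),np.sin(p[2]); return np.asarray(xy)@np.array([[c,s],[-s,c]])+p[:2]
def fitpts(model,pts,p0):   # rigid fit of corresponding points
    r=least_squares(lambda p:(tf(p,model)-pts).ravel(),p0); return r.x, np.abs(r.fun).max()
def fitL(P,p0):
    def f(p):
        c,s=np.cos(p[2]),np.sin(p[2]); q=(P-p[:2])@np.array([[c,-s],[s,c]])
        a=np.hypot(q[:,0]+.0215,q[:,1]-np.clip(q[:,1],-.088,.082)); b=np.hypot(q[:,0]-np.clip(q[:,0],-.0215,.028),q[:,1]-.082)
        return (np.minimum(a,b)**2).sum()*1e4
    return minimize(f,p0,method="Nelder-Mead",options=dict(maxiter=4000,xatol=1e-6,fatol=1e-9)).x
E
cat > m.py <<'E'
from vis import *
import pickle,json
c=pickle.load(open("top0.pkl","rb")); s=pickle.load(open("scene0.pkl","rb"))
def U(pts,z,o): return unproj(c,(np.array(pts,float)+.5)/5-.5+np.array([o,135]),z)
def sq(a,b): return np.array([[-a,-b],[a,-b],[a,b],[-a,b]])/2000
A,B=100,255; R={}
def rect(n,P,a,b):  # P order: imgTL,TR,BR,BL ; model yaw 180-ish for key tray, else 0-ish
    M=np.array([[a,b],[a,-b],[-a,-b],[-a,b]])/2000
    p,e=fitpts(M,P,[*P.mean(0),0]); R[n]=p; print(n,p.round(4),"res",round(e*1e3,1))
rect("nest",U([(459,46),(617,60),(603,214),(442,199)],.014,A),98,98)
rect("key_tray",U([(41,295),(383,272),(388,413),(42,438)],.013,A),88,208); R["key_tray"][2]+=np.pi
rect("tray",U([(243,72),(403,106),(371,265),(207,231)],.016,B),102,102)
rect("post",np.r_[U([(768,92)],.012,A),U([(125,113),(104,242)],.012,B),U([(746,219)],.012,A)],84,84)
print("nest pocket",U([(529,129)],.011,A))
R["thick"]=np.r_[U([(451,439)],.02,A)[0],0];R["thin"]=np.r_[U([(665,389)],.01,A)[0],0]
R["bearing"]=np.r_[U([(332,393)],.016,B)[0],0]
ctr=U([(135,389)],.034,B)[0]; cor=U([(135,325),(205,393),(130,460),(65,390)],.034,B)
p,e=fitpts(np.array([[39,0],[0,-39],[-39,0],[0,39]])/1000,cor,[*ctr,0]); print("cutter",ctr,p,e)
R["cutter"]=np.r_[ctr,p[2]+np.pi/4]
g=c["image"].max(2); m=np.zeros_like(g); m[180:222,345:408]=g[180:222,345:408]<60
n,l,st,_=cv2.connectedComponentsWithStats(m); k=1+st[1:,4].argmax(); v,u=np.where(l==k); print("key px",len(u))
R["key"]=fitL(unproj(c,np.c_[u,v],.008),[.45,-.31,np.pi-.25])
for k,v in R.items(): print(k,v.round(4))
pickle.dump(R,open("R.pkl","wb"))
t=np.linspace(0,2*np.pi,60); circ=lambda r:np.c_[np.cos(t),np.sin(t)]*r
L=np.array([[-28,-88],[-15,-88],[-15,75.5],[28,75.5],[28,88],[-28,88]])/1000
oct_=np.array([[35,18],[18,35],[-18,35],[-35,18],[-35,-18],[-18,-35],[18,-35],[35,-18]])/1000
S=[("nest",sq(98,98),.014),("nest",circ(.0355),.014),("key_tray",sq(88,208),.013),("key_tray",L,.013),("tray",sq(102,102),.016),("tray",sq(82,82),.016),("post",sq(84,84),.012),("post",circ(.01),.012),("post",circ(.0035),.06),("thick",circ(.03),.02),("thin",circ(.025),.01),("bearing",circ(.031),.016),("cutter",oct_,.034),("key",L,.010)]
for n,cam,(x0,x1,y0,y1),f in(("ov_top",c,(100,415,130,240),2.5),("ov_scene",s,(145,405,130,275),3)):
    im=cv2.resize(cam["image"][y0:y1,x0:x1],None,fx=f,fy=f,interpolation=cv2.INTER_CUBIC)
    for k,M,z in S:
        w=tf(R[k],M); q=(proj(cam,np.c_[w,np.full(len(w),z)])+.5-[x0,y0])*f-.5
        cv2.polylines(im,[np.round(q*8).astype(int)],True,(255,0,255),1,cv2.LINE_AA,3)
    cv2.imwrite(f"pics/{n}.png",im)
E
python3 m.py
```

```text
nest [ 0.6231  0.1583 -0.0761] res 0.8
key_tray [0.4824 0.3437 0.0787] res 1.2
tray [ 0.6004 -0.1775 -0.2149] res 1.5
post [ 0.6015 -0.021  -0.1596] res 1.4
nest pocket [[0.62407974 0.15940932]]
cutter [ 0.46082197 -0.07238497] [ 0.45916226 -0.07164584 -0.02675906] 0.0027926380313394034
key px 224
nest [ 0.6231  0.1583 -0.0761]
key_tray [0.4824 0.3437 3.2203]
tray [ 0.6004 -0.1775 -0.2149]
post [ 0.6015 -0.021  -0.1596]
thick [0.4312 0.1982 0.    ]
thin [0.4636 0.073  0.    ]
bearing [ 0.4622 -0.1904  0.    ]
cutter [ 0.4608 -0.0724  0.7586]
key [ 0.5006 -0.3515  2.8252]
```

View pics/ov_top.png

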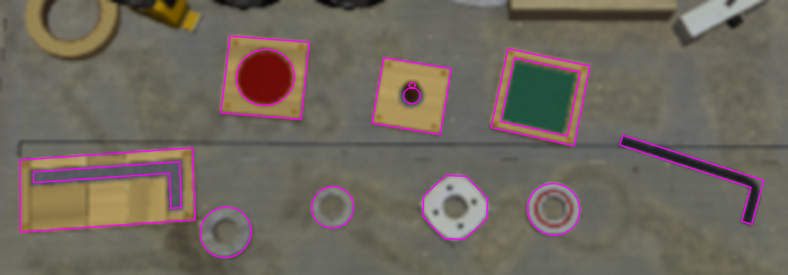

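View pics/ov_scene.png

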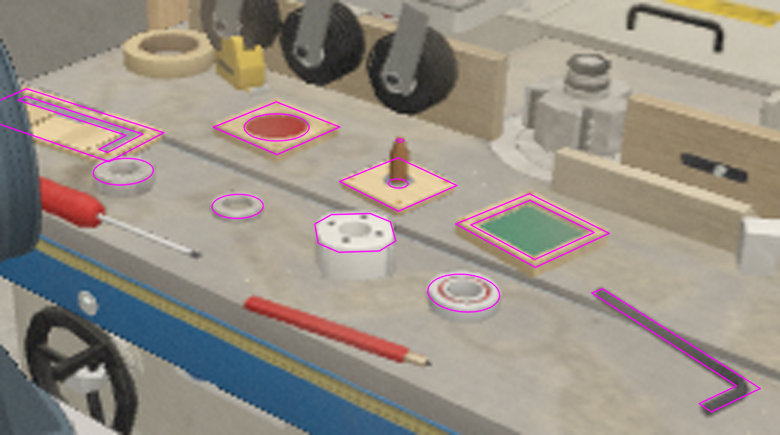

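The overlays fit within about 1 px in the top view. In the scene view they share a 1–2 px offset, which is within the calibration error. Starting with the cutter.

```bash
cat > rob.py <<'E'
from plant import manip, gripper_to, sensors, capture
import numpy as np, pickle
from scipy.spatial.transform import Rotation as Ro
R=pickle.load(open("R.pkl","rb")); H=.17
def ori(th): return (Ro.from_euler("z",th)*Ro.from_euler("x",np.pi)).as_rotvec()
def st(msg):
    s=sensors.sense(); print(msg,"t",round(s["time"],1),"p",s["position"].round(4),"F",s["ft_force"].round(1),"op",round(s["opening"],4),"ff",round(s["finger_force"],1)); return s
def best(xy,ths,z=H):
    o=[]
    for th in ths:
        q=manip.solve_ik([*xy,z],ori(th))
        if q is not None: o.append((np.abs(q[5]-sensors.sense()["joint_pos"][5])+10*(abs(q[5])>2.9),th))
    return min(o)[1]
def pick(xy,th,z,opening=.085,f=60):
    manip.movep([*xy,H],ori(th)); gripper_to(opening)
    manip.movel([*xy,z+.04],ori(th),v=.25)
    print("hit",manip.movel([*xy,z],ori(th),v=.06,guard=15))
    gripper_to(0,f); s=st("gripped")
    manip.movel([*xy,H],ori(th),v=.25); st("lifted"); return s["position"][2]
def place(xy,th,z,opening=.085,guard=8,app=.02):   # z: expected TCP height at seat
    manip.movep([*xy,H],ori(th)); manip.movel([*xy,z+app],ori(th),v=.2); manip.sleep(.2)
    print("touch",manip.movel([*xy,z-.004],ori(th),v=.03,guard=guard)); s=st("down")
    return s
def release(opening=.085):
    gripper_to(opening); st("open"); p=sensors.sense()["position"]; manip.movel([p[0],p[1],H],v=.25)
def snap(n):
    import cv2
    c=capture("top"); pickle.dump(c,open(n+".pkl","wb")); cv2.imwrite(f"pics/{n}.png",c["image"]); return c
E
python3 - <<'E'
from rob import *
c=R["cutter"]; th=best(c[:2],c[2]+np.arange(-2,3)*np.pi/2); print(th)
pick(c[:2],th,.008)
E
```

```text
0.7586391055255127
hit False
gripped t 4.2 p [ 0.4611 -0.0723  0.0088] F [-4.5  2.2 14.1] op 0.0678 ff 64.5
lifted t 5.0 p [ 0.4601 -0.0723  0.1686] F [-0.1  0.1 -7.4] op 0.0677 ff 69.6
```

Run:
```python
from rob import *
t=R["tray"]; th=best(t[:2],t[2]+np.arange(-2,3)*np.pi/2); print(th)
s=place(t[:2],th,.0168,app=.025)
```

```text
1.3558794466795352
touch True
down t 7.5 p [ 0.6002 -0.1775  0.0169] F [-1.5  0.4  9.1] op 0.0673 ff 71.5
```

Run:
```python
from rob import *
import cv2
release()
b=R["bearing"]; th=best(b[:2],[-np.pi/2,0,np.pi/2,1,-1]);print(th)
manip.movep([.46,-.10,.2],ori(th)); 
c=snap("after1"); cv2.imwrite("pics/a1.png",cv2.resize(c["image"][135:240,255:415],None,fx=5,fy=5,interpolation=cv2.INTER_CUBIC))
st("")
```

```text
open t 7.8 p [ 0.5992 -0.1772  0.0158] F [-0.5  0.6 -0.3] op 0.0851 ff 0.0
1
 t 9.4 p [ 0.4601 -0.1001  0.1992] F [ 0.4  0.9 -0.5] op 0.0852 ff 0.0
```

View pics/a1.png

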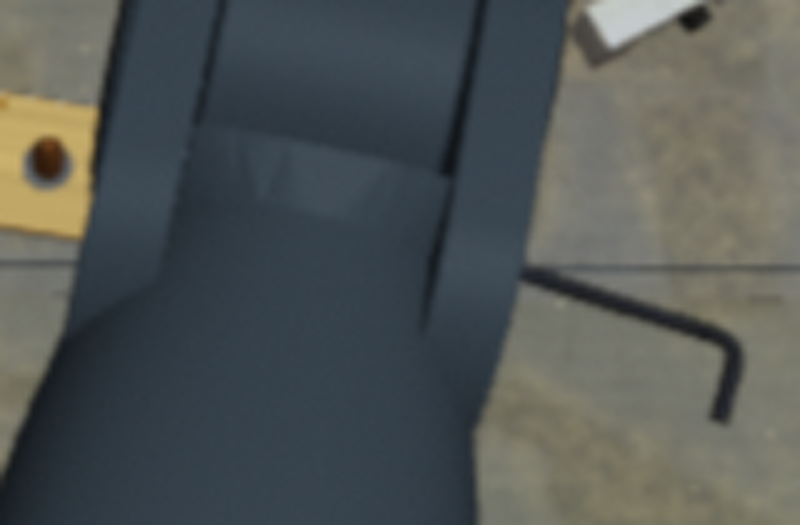

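The arm hides the tray in this view, so I'll take the picture while I'm over the nest with the bearing.

Run:
```python
from rob import *
import cv2
b=R["bearing"]; th=best(b[:2],[-1,-.5,0,.5,1,1.5]);print(th)
z=pick(b[:2],th,.001); n=R["nest"]; th=best(n[:2],np.arange(-6,7)*.25); print(th)
manip.movep([*(n[:2]-[0.05,0]),H],ori(th))
c=snap("after2"); cv2.imwrite("pics/a2.png",cv2.resize(c["image"][135:240,255:415],None,fx=5,fy=5,interpolation=cv2.INTER_CUBIC))
```

```text
1
hit False
gripped t 11.9 p [ 0.4624 -0.1904  0.0019] F [-5.7  2.1 14.7] op 0.0589 ff 61.0
lifted t 12.7 p [ 0.4616 -0.1902  0.1688] F [-0.5  0.5 -2.9] op 0.0587 ff 64.8
1.5
```

View pics/a2.png

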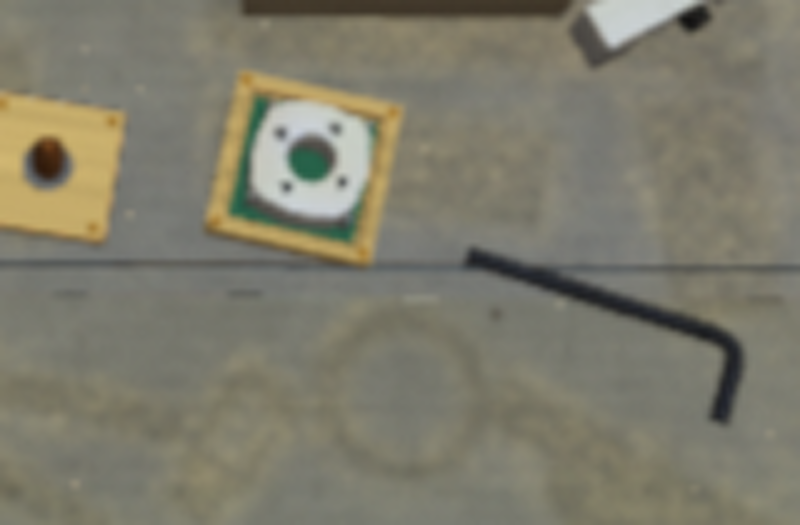

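The cutter is in the pocket, with its bore centre at (310,158). I'll compute the offset from the pocket centre.

Run:
```python
from rob import *
from vis import *
c=pickle.load(open("after2.pkl","rb"))
U=lambda x,y,z:unproj(c,[[(x+.5)/5-.5+255,(y+.5)/5-.5+135]],z)[0]
print(U(310.5,158,.042), U(310.5,159,.042), R["tray"])
n=R["nest"]; th=1.5
s=place(n[:2],th,.0099,app=.025)
```

```text
[ 0.59956736 -0.17695487] [ 0.59895107 -0.17694301] [ 0.60042984 -0.17752898 -0.21491688]
touch True
down t 16.3 p [0.6229 0.1582 0.0101] F [-1.3  0.5  7. ] op 0.059 ff 65.9
```

Run:
```python
from rob import *
from vis import tf
release()
k,t=R["key"],R["key_tray"]; g=[[-.0215,0]]
pk,pt=tf(k,g)[0],tf(t,g)[0]; d=t[2]-k[2]; o=[]
for m in (-2,-1,0,1,2):
    th=k[2]-np.pi/2+m*np.pi; a=manip.solve_ik([*pk,H],ori(th)); b=manip.solve_ik([*pt,H],ori(th+d))
    if a is None or b is None: continue
    print(m,th,a.round(2) if hasattr(a,'round') else a,np.round(b,2)); o.append((max(abs(a[5]),abs(b[5])),th))
th=min(o)[1]; print(pk,pt,th,th+d)
manip.movep([*pk,H],ori(th)); z=pick(pk,th,.002,opening=.04,f=80)
json=pickle.dump((th+d,z),open("k.pkl","wb"))
manip.movep([.5,.3,.2],ori(th+d)); c=snap("after3"); st("")
import cv2; cv2.imwrite("pics/a3.png",cv2.resize(c["image"][100:300,60:420],None,fx=2,fy=2,interpolation=cv2.INTER_CUBIC))
```

```text
open t 16.7 p [0.6203 0.1579 0.0082] F [-8.8  1.  -1.3] op 0.0849 ff 0.0
-2 -5.028744102993785 [-0.6   0.51  0.23  1.3   0.    1.28] [0.6  0.46 0.16 1.27 0.   2.09]
-1 -1.8871514494039916 [-0.6   0.51  0.23  1.3   0.   -1.86] [ 0.6   0.46  0.16  1.27  0.   -1.05]
0 1.2544412041858015 [-0.6   0.51  0.23  1.3   0.    1.28] [0.6  0.46 0.16 1.27 0.   2.09]
1 4.396033857775595 [-0.6   0.51  0.23  1.3   0.   -1.86] [ 0.6   0.46  0.16  1.27  0.   -1.05]
2 7.537626511365388 [-0.6   0.51  0.23  1.3   0.    1.28] [0.6  0.46 0.16 1.27 0.   2.09]
[ 0.52105151 -0.35822949] [0.50384702 0.34539401] 4.396033857775595 4.791071282581282
hit False
gripped t 23.2 p [ 0.5214 -0.3584  0.0024] F [2.3 0.1 4. ] op 0.0081 ff 78.5
lifted t 24.0 p [ 0.5205 -0.3579  0.1685] F [-0.5 -0.2 -1. ] op 0.0083 ff 78.4
 t 26.4 p [0.5004 0.2993 0.2   ] F [-0.1 -0.6 -0.7] op 0.0082 ff 78.4
```

View pics/a3.png

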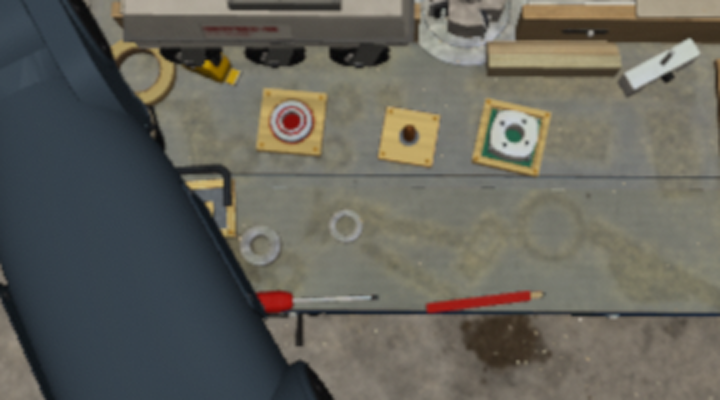

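The bearing is in the nest at about (291,121), the cutter is in its tray, and the key is in the gripper. Lowering the key next; the contact height will show whether it has seated.

Run:
```python
from rob import *
from vis import tf
th,z=pickle.load(open("k.pkl","rb")); pt=tf(R["key_tray"],[[-.0215,0]])[0]
place(pt,th,z+.008,app=.02,guard=5)
```

```text
touch True
down t 28.5 p [0.5037 0.3453 0.0104] F [-0.1 -1.1  7.1] op 0.0081 ff 79.3
```

Run:
```python
from rob import *
release(.035)
r=R["thick"]; th=best(r[:2],[-np.pi/2,np.pi/2])
z=pick(r[:2],th,.0,opening=.08,f=80); p=R["post"]
th=best(p[:2],np.arange(-6,7)*.25); print(th)
manip.movep([p[0],p[1],H],ori(th)); c=snap("after4"); st("")
manip.movel([p[0],p[1],z+.075],v=.2)
import cv2; s=capture("scene"); pickle.dump(s,open("s4.pkl","wb"))
a=cv2.resize(c["image"][140:240,95:225],None,fx=4,fy=4,interpolation=cv2.INTER_CUBIC);
b=cv2.resize(s["image"][120:220,215:325],None,fx=4,fy=4,interpolation=cv2.INTER_CUBIC)[:, :280]
cv2.imwrite("pics/a4.png",np.hstack([a,b]))
pickle.dump((th,z),open("r.pkl","wb"))
```

```text
open t 28.8 p [0.5032 0.345  0.0099] F [-0.  -0.2 -0.2] op 0.0353 ff 0.0
hit False
gripped t 32.7 p [0.4316 0.1984 0.001 ] F [-6.6 -3.5 16.9] op 0.0571 ff 81.8
lifted t 33.5 p [0.4307 0.198  0.1688] F [-0.6 -0.2 -0.8] op 0.057 ff 85.2
-1.5
 t 34.6 p [ 0.601  -0.0196  0.1699] F [-0.   0.1 -1.8] op 0.0568 ff 85.2
```

View pics/a4.png

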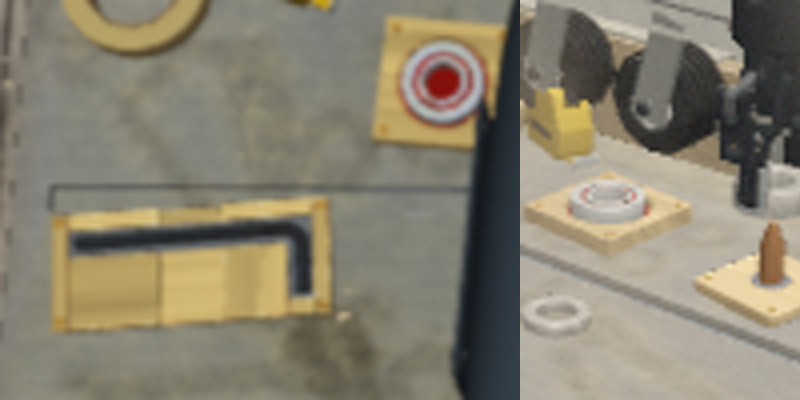

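The key lies home in its groove and the bearing sits inside the red pocket. Lowering the thick ring over the peg.

Run:
```python
from rob import *
th,z=pickle.load(open("r.pkl","rb")); p=R["post"]
print(manip.movel([*p[:2],z+.012-.004],ori(th),v=.05,guard=8)); s=st("down")
if abs(s["position"][2]-z-.012)<.002: release()
```

```text
True
down t 36.5 p [ 0.6013 -0.021   0.0131] F [-2.  -0.1  8.3] op 0.0569 ff 86.1
open t 36.9 p [ 0.6006 -0.021   0.0122] F [ 0.8 -0.5  0.2] op 0.0852 ff 0.0
```

Run:
```python
from rob import *
r=R["thin"]; th=best(r[:2],np.arange(-6,7)*.25)
z=pick(r[:2],th,-.002,opening=.075,f=60); p=R["post"]
th=best(p[:2],np.arange(-6,7)*.25)
manip.movep([*p[:2],H],ori(th)); manip.movel([*p[:2],z+.075],ori(th),v=.2); manip.sleep(.2)
print(manip.movel([*p[:2],z+.032-.004],ori(th),v=.04,guard=8)); s=st("down"); print(z+.032)
if s["opening"]>.04 and abs(s["position"][2]-z-.032)<.002:
    release(.08); manip.movep([.4,.25,.25],ori(th))
    import cv2; c=snap("after5"); s=capture("scene")
    a=cv2.resize(c["image"][140:240,170:345],None,fx=4,fy=4,interpolation=cv2.INTER_CUBIC)[:,300:]
    b=cv2.resize(s["image"][140:240,240:340],None,fx=4,fy=4,interpolation=cv2.INTER_CUBIC)
    cv2.imwrite("pics/a5.png",np.hstack([a,b]))
```

```text
hit False
gripped t 40.5 p [ 0.464   0.073  -0.0013] F [-4.4 -0.4 12.2] op 0.0466 ff 59.5
lifted t 41.3 p [0.4631 0.0728 0.1689] F [ 0.1  0.8 -1.3] op 0.0465 ff 61.6
True
down t 43.8 p [ 0.6014 -0.021   0.0308] F [-0.7  0.3  7.4] op 0.0463 ff 62.5
0.03071766254817008
open t 44.3 p [ 0.6007 -0.021   0.03  ] F [-0.   0.2 -0.2] op 0.0797 ff 0.0
```

View pics/a5.png

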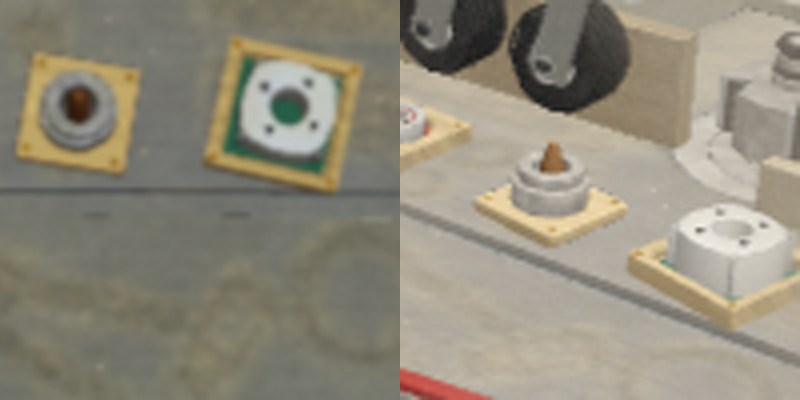

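Both rings are flat on the peg, thick one below, at about (75,105) in the left half. The cutter sits flat inside its pocket. Handing in.

```bash
python3 -c "
from plant import manip
print(manip.hand_in())"
```

```text
the job is handed in; nothing more can be done
None
```

I put all five pieces away in the order asked and handed the job in at about 45 s of the 128 s allowed: cutter, bearing, hex key, thick ring, then thin ring. Every piece touched down at its expected seating height, and the pictures show each one in place.

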